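# Set up a candle doser: seat the nozzle bushing, set coarse and fine dose, start

## Task

Get the candle doser ready for the next batch: first press the half-started brass nozzle bushing down into its block with firm, gentle pressure until its flange sits home, and stop as soon as it does. Then turn the big black outer ring of the dial until its white line points at the red flag without moving the small silver knob on top, and after that turn the small silver knob until its black line points at the blue flag without moving the outer ring. Last, throw the black-balled run lever all the way over to its far side, and leave the loose things on the bench where they are.

Things in the scene. Friction and masses are not known exactly. Their poses are not given: they have to be found in the camera images.
- nozzle_block: fixed aluminium block 86 x 86 mm on a yellow 100 x 100 mm plate, its top face 50 mm above the bench; origin on the bench under the bore's axis, z up; placed and turned at random
- nozzle_bushing (a joint): how far (m) the bushing has been pushed down into its vertical bore: 0 = flange 14 mm above the block, 0.014 = flange home on the block (hard stop). Starts part-way (0 to 0.006). It slides at about 8 to 10 N of downward push and stays where it is left; at the shoulder the force rises sharply. More than 70 N would damage it
- bushing_top (a point): centre of the top of the bushing's brass flange, a flat disc 40 mm across and 6 mm thick with a 6 mm orifice painted dark (no hole that a finger could enter); press here
- dosing_box: fixed yellow box 150 x 150 mm, 50 mm tall, with a white dial on its top; origin on the bench under the dial's vertical axis, x is 12 o'clock of the dial; placed and turned at random
- coarse_ring (a joint): angle (rad) of the black outer ring, positive counter-clockwise seen from above, 0 = white line along the box's x; range -1.6 to 1.6, stays where it is left, turns at about 0.06 Nm. The ring is a knurled cylinder 58 mm across, from 62 to 86 mm above the bench, on a skirt 72 mm across (56 to 62 mm above the bench)
- coarse_pointer (a point): outer end of the white line on the ring's top edge, 29 mm from the axis, 86 mm above the bench; its x axis points outward along the line, z up
- fine_knob (a joint): angle (rad) of the silver inner knob, same sense and zero, range -1.6 to 1.6, stays where it is left, turns at about 0.03 Nm. The knob is a cylinder 32 mm across, from 89 to 117 mm above the bench, on the same axis directly above the ring (3 mm gap); the two turn independently
- fine_pointer (a point): outer end of the black line on the knob's top, 16 mm from the axis, 117 mm above the bench; its x axis points outward along the line, z up
- red_flag (a point): point on a flat red flag fixed on the dial face, 50 mm from the dial axis, 53 mm above the bench; the flag is 3 mm thick, spans 41 to 68 mm from the axis, 9 mm wide, and marks the wanted direction of the outer ring's line (0.2 to 0.65 rad counter-clockwise of the box's x)
- blue_flag (a point): the same for the blue flag, which marks the wanted direction of the inner knob's line (0.15 to 0.6 rad clockwise of the box's x)
- run_lever_base: fixed grey lever block 70 x 50 mm, 28 mm tall, on a yellow plate 100 x 70 mm; origin on the bench under its centre; the lever swings in its x-z plane about an axis 25 mm above the bench; placed and turned at random
- run_lever (a joint): angle (rad) of the lever: 0 = leaning 0.5 rad towards the base's -x (robot side), 1.0 = leaning 0.5 rad towards its +x (far side, hard stop); starts at 0 to 0.15; needs about 1 N at the ball and stays where it is left
- run_lever_tip (a point): centre of the black ball, 28 mm across, at the lever's end, 90 mm from its pivot on a 10 mm rod; about 104 mm above the bench at either end of the swing, 115 mm midway
- candle_left: loose small red candle, 24 mm across, 45 mm tall, upright on the bench between the fixtures; origin at the underside
- candle_right: a second one like it, on the robot's right
- spare_bushing: loose spare brass bushing upside down on the bench, flange 40 mm across, 36 mm tall; not needed; origin at the underside
- spray_can: loose can 60 mm across, 170 mm tall, at the back; origin at the underside
- wrench: loose steel wrench 160 mm long lying at the back; origin at its centre
- ladle: loose steel ladle lying at the back, bowl 100 mm across, red handle reaching 240 mm from the bowl's centre; origin under the bowl
- steel_cup: loose steel cup 70 mm across, 80 mm tall, near the robot's right; origin at the underside
- wick_carton: loose cardboard carton 70 x 110 x 45 mm, near the robot's left; origin at the underside

How it is judged:
By the outcome, as a careful person would: the job done as asked, in the order asked, and still so for the second after the job is handed in, with the robot touching nothing.
It also fails if it takes over 67 s, if anything falls off the work surface, if the arm or the gripper's body presses on something with over 40 N, if the wrist force passes 120 N, or if a joint passes its speed limit or range.

## Robot

A 6-joint arm with a two-finger parallel gripper is mounted at the origin on the work surface. World frame = base frame: x ahead of the robot, y to its left, z up, the work surface at z = 0. Lengths are in m, angles in rad, forces in N, time in s.
With the tool pointing down it reaches from about 0.35 to 0.95 m from the base axis. Payload 17.4 kg.
Tool frame: the origin (TCP) lies on the centre line of the jaws, within the pads' length; the fingertips stand 14 mm ahead of it and the grasp point (between the pads) lies 5 mm behind it; x points along the fingers, y is the direction in which the jaws open and shut, and the axes are right-handed (so a half turn about x gives the same grasp; the last joint's range is limited). The gripper opens to 93 mm and grips with 3 to 60 N. Pads are 15 mm wide; open, the fingers measure 128 mm over their backs; the gripper's body (75 mm by 188 mm) begins 65 mm behind the grasp point.
Start: joints at [1.151, 0.116, 1.442, -0, 1.584, -0.038], TCP at [0.252, 0.626, 0.233] pointing down, gripper open.
Joint ranges: [-2.83, 2.83], [-0.83, 2.19], [0.07, 2.5], [-1.14, 4.28], [0.01, 3], [-2.97, 2.97]. Speed limits (rad/s): [1.89, 1.89, 2.22, 3.14, 3.14, 3.14].

## Interface

Orientations are given as a rotation vector (axis times angle).
In Python, from workcell import manip, vision gives the robot as it stands.
- The arm moves only by the tool arm_command, never from a script. Its argument "moves" is a list of rows, each a list of 5 numbers: the gripper's target within -1 to 1 (shut at 1, half-way at 0, fully open at -1), then the shift along the tool's x, y, z in cm, then the turn about the tool's x in rad. In form: [[gripper, dx, dy, dz, turn], ...]. A call has 1 to 12 rows; each row shifts and turns the commanded pose from where the row before left it, along the tool's axes as they then stand; what a row does not reach is not made up. A row lasts 1/10 s, in which the tool goes at most 50 mm and 8.59 degrees, less where a joint would pass 70% of its speed; a pose out of reach is approached as far as the arm can. A call with a gripper value outside its range is refused whole. The fingers move at their own pace and stop on an object; "squeeze" is the grip in N (left out, the last holds). Time passes only in rows, so rows that do not move let the fingers close. It gives the time, the measured TCP pose, the force and the opening at its end, in the units of the state.
- manip.get_obs(): the state, without advancing time (a new reading comes with each control period).
- vision.grab_frame(name): name is "scene" or "top" or "wrist"; returns (picture, depth): 420x560x3 uint8, red, green, blue; 420x560 float32, m along the optical axis (not along the pixel's ray), 0 where there is no reading.
- vision.camera_params(name): a dict with "fovy" (degrees; the focal length in pixels is half the picture's height over the tangent of half this angle, whatever the lens; pixels are square), "cx", "cy" (the principal point, pixels), "cam_to_world" (4x4, takes a point from camera to world coordinates); the wrist camera has in their place "hand_eye" (4x4, takes a point from camera to tool coordinates, whose origin is the TCP and whose axes are the tool frame's). Camera axes: x right, y down, z forward; pixel columns grow to the right and rows downward; lengths in m; the calibration is good to about 2 mm. A picture is of the moment at which its call begins: read the wrist's pose just before it. camera_params takes no time and is no camera call.
- manip.sign_off(): hands the job in, once; it reports no verdict.
The state is a dict: "time": time; "q": joint angles; "joint_vel": joint speeds; "tau": joint torques, N m; "tool_pos": TCP position; "eef_rot": TCP orientation; "wrist_force": force on the tool from outside, world axes, zero at the start; "moment": the same for the moment, N m; "gripper_width": finger opening in m.
Only numpy, scipy, OpenCV 4.12 (cv2) and the standard library are available. Lean on these libraries where they do the work, as an engineer would, in place of code of your own. Each camera call takes 0.05 s, during which the arm holds its last target.

## Working session

There is one attempt and no reset: what is moved stays moved. The work goes in short steps, Python scripts to look and compute and a tool call to move; the robot and the scene stay as the last step left them, time stands still between calls to the robot, and variables do not carry over. Pictures are saved under pics/ and viewed, and the job is handed in when it is done.

Besides the shell and the picture viewer there is one more tool, called after "Call:" in YAML: its name, and indented under it one key for each argument. arm_command: Moves the arm, as the interface text tells. Its arguments: {"type":"object","properties":{"moves":{"type":"array","items":{"type":"array","items":{"type":"number"}}},"squeeze":{"type":"number"}},"required":["moves"]}

```bash
mkdir -p pics; ls
cat > h.py <<'E'
import numpy as np,cv2,pickle
from scipy.spatial.transform import Rotation as R
from workcell import manip,vision
def grab(n,save=None):
    o=manip.get_obs()
    im,d=vision.grab_frame(n); p=vision.camera_params(n)
    f=im.shape[0]/2/np.tan(np.radians(p['fovy'])/2)
    if 'hand_eye' in p:
        T=np.eye(4);T[:3,:3]=R.from_rotvec(o['eef_rot']).as_matrix();T[:3,3]=o['tool_pos'];C=T@np.array(p['hand_eye'])
    else: C=np.array(p['cam_to_world'])
    h,w=d.shape;u,v=np.meshgrid(np.arange(w),np.arange(h))
    P=np.stack([(u-p['cx'])/f*d,(v-p['cy'])/f*d,d],-1)@C[:3,:3].T+C[:3,3]
    P[d==0]=np.nan
    if save: cv2.imwrite(f'pics/{save}.png',im[...,::-1])
    pickle.dump((im,d,P,C,f,p['cx'],p['cy']),open(f'{save or n}.pkl','wb'))
    return im,d,P,C,f,p
E
python3 - <<'E'
from h import *
for n in ['scene','top','wrist']: im,d,P,C,f,p=grab(n,n+'0');print(n,f,C.round(3).tolist())
print(manip.get_obs())
E
```

```text
pics
scene 467.165311847989 [[-0.316, 0.806, -0.5, 1.041], [0.949, 0.271, -0.162, 0.176], [0.005, -0.525, -0.851, 1.028], [0.0, 0.0, 0.0, 1.0]]
top 453.00493455884003 [[0.008, -0.99, 0.141, 0.374], [-1.0, -0.007, 0.008, -0.012], [-0.007, -0.141, -0.99, 1.273], [0.0, 0.0, 0.0, 1.0]]
wrist 321.26529879815536 [[0.373, 0.895, 0.243, 0.184], [0.928, -0.36, -0.099, 0.653], [-0.001, 0.262, -0.965, 0.385], [0.0, 0.0, 0.0, 1.0]]
{'time': 0.15, 'q': array([ 1.15121545e+00,  1.16387646e-01,  1.44209633e+00,  9.42076336e-07,
        1.58400058e+00, -3.78112169e-02]), 'joint_vel': array([ 0.00035319, -0.00048307, -0.00309834,  0.00111305, -0.00035493,
        0.00038258]), 'tau': array([ 1.25798244e-03, -7.21774149e+01, -6.22944546e+01,  7.79753993e-02,
        2.26499053e-02, -1.06389155e-04]), 'tool_pos': array([0.2514393 , 0.62627299, 0.23207639]), 'eef_rot': array([ 0.29883444,  1.55016938, -0.30020546]), 'wrist_force': array([-0.25449205, -0.02112598,  0.61845536]), 'moment': array([-0.0187901 ,  0.00341104,  0.0317952 ]), 'gripper_width': 0.09316621867436364}
```

View pics/top0.png

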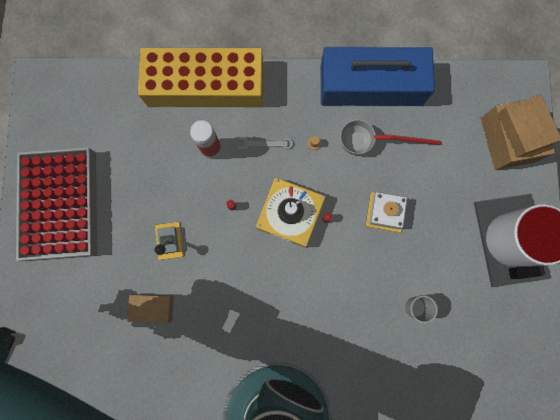

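View pics/scene0.png

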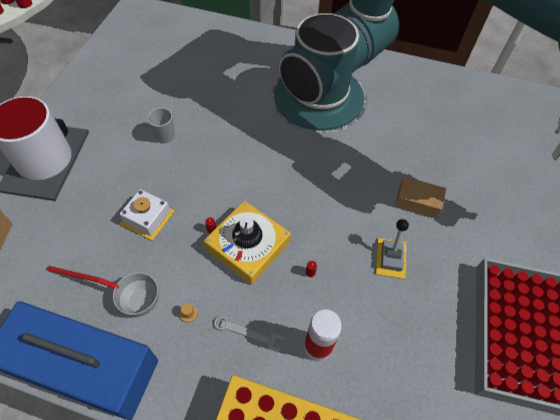

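View pics/wrist0.png

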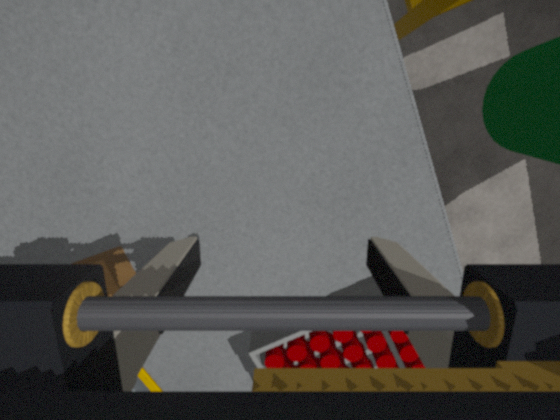

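Run:
```python
from h import *
t=pickle.load(open('top0.pkl','rb'));s=pickle.load(open('scene0.pkl','rb'))
def crop(a,u,v,k=45,z=7): return cv2.resize(a[0][v-k:v+k,u-k:u+k,::-1],None,fx=z,fy=z,interpolation=cv2.INTER_CUBIC)
cv2.imwrite('pics/c1.png',np.hstack([crop(t,291,209,37,5),crop(s,247,237,37,5)]))
cv2.imwrite('pics/c2.png',np.hstack([crop(t,170,240,37,5),crop(t,388,209,37,5)]))
# top face by height
P=t[2];
def seg(mask,box,zr,name,a=t):
    u0,u1,v0,v1=box;m=np.zeros(a[1].shape,bool);m[v0:v1,u0:u1]=1
    m&=(a[2][...,2]>zr[0])&(a[2][...,2]<zr[1])
    Q=a[2][m];print(name,len(Q),Q.mean(0).round(4),np.median(Q,0).round(4),Q.min(0).round(3),Q.max(0).round(3))
    r=cv2.minAreaRect((Q[:,:2]*1000).astype(np.float32));print('  rect',[np.round(x,1) for x in r])
    (c,rad)=cv2.minEnclosingCircle((Q[:,:2]*1000).astype(np.float32));print('  circ',np.round(c,1),round(rad,1))
for a,n,b in [(t,'top',(360,420,185,240)),(s,'scene',(115,180,180,245))]:
    seg(0,b,(.044,.0535),'block '+n,a); seg(0,b,(.0555,.08),'flange '+n,a)
for a,n,b in [(t,'top',(250,335,170,255)),(s,'scene',(200,295,195,285))]:
    seg(0,b,(.044,.0535),'box '+n,a); seg(0,b,(.08,.0885),'ring '+n,a);seg(0,b,(.108,.125),'knob '+n,a)
for a,n,b in [(t,'top',(140,200,215,265)),(s,'scene',(370,415,215,285))]:
    seg(0,b,(.02,.035),'lever '+n,a); seg(0,b,(.09,.14),'ball '+n,a);seg(0,b,(.004,.015),'plate '+n,a)
```

```text
block top 759 [ 0.5548 -0.2979  0.049 ] [ 0.5518 -0.295   0.049 ] [ 0.508 -0.348  0.044] [ 0.605 -0.251  0.053]
  rect [array([ 556.3, -299.5]), array([87.1, 86.6]), np.float64(80.1)]
  circ [ 556.6 -299.5] 58.2
flange top 176 [ 0.556  -0.2988  0.0687] [ 0.5567 -0.2986  0.0689] [ 0.52  -0.321  0.056] [ 0.597 -0.26   0.075]
  rect [array([ 558.6, -295. ]), array([61.5, 69.2]), np.float64(82.4)]
  circ [ 557.5 -294.9] 45.5
block scene 834 [ 0.5641 -0.2985  0.0495] [ 0.5697 -0.2935  0.0497] [ 0.51  -0.352  0.044] [ 0.608 -0.253  0.053]
  rect [array([ 559.5, -301.9]), array([88.5, 87.3]), np.float64(80.2)]
  circ [ 559.2 -302.5] 59.2
flange scene 196 [ 0.5597 -0.3019  0.0689] [ 0.5599 -0.3025  0.0691] [ 0.519 -0.342  0.056] [ 0.589 -0.264  0.074]
  rect [array([ 560.4, -302.7]), array([67.1, 71.2]), np.float64(79.2)]
  circ [ 560.  -304.5] 47.7
box top 2227 [ 0.5482 -0.0306  0.0494] [ 0.5447 -0.0303  0.0496] [ 0.457 -0.142  0.044] [0.645 0.062 0.053]
  rect [array([544.1, -46.3]), array([185. , 150.1]), np.float64(69.3)]
  circ [549.  -35.6] 107.1
ring top 220 [ 0.5477 -0.0303  0.085 ] 
[... 1480 characters left out ...]
94 0.015]
  rect [array([473.6, 308.3]), array([137.9, 170.6]), np.float64(0.4)]
  circ [486.  310.2] 100.8
lever scene 471 [0.4803 0.3073 0.0276] [0.4852 0.3065 0.0274] [0.437 0.279 0.021] [0.514 0.337 0.035]
  rect [array([475.2, 307.4]), array([71.5, 50.2]), np.float64(9.6)]
  circ [475.1 308.8] 41.7
ball scene 134 [0.4481 0.3023 0.1148] [0.4491 0.3025 0.117 ] [0.432 0.29  0.09 ] [0.457 0.316 0.125]
  rect [array([445.2, 302.9]), array([25.1, 25. ]), np.float64(49.3)]
  circ [444.7 302.7] 13.5
plate scene 378 [0.4889 0.305  0.0068] [0.5054 0.3009 0.0062] [0.379 0.262 0.004] [0.553 0.364 0.015]
  rect [array([463.6, 312.9]), array([166. ,  98.2]), np.float64(9.1)]
  circ [465.9 313.6] 94.2
```

View pics/c1.png

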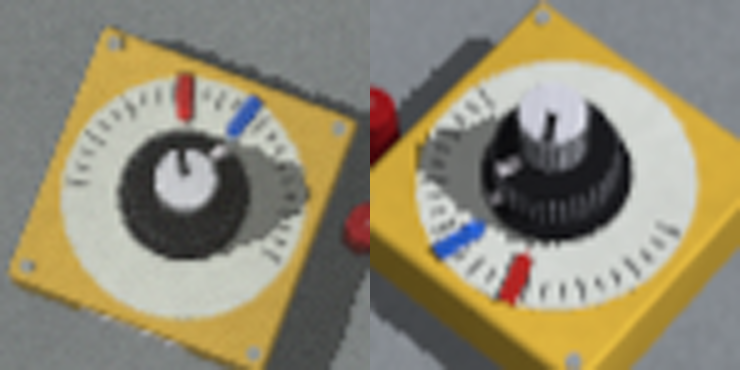

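View pics/c2.png

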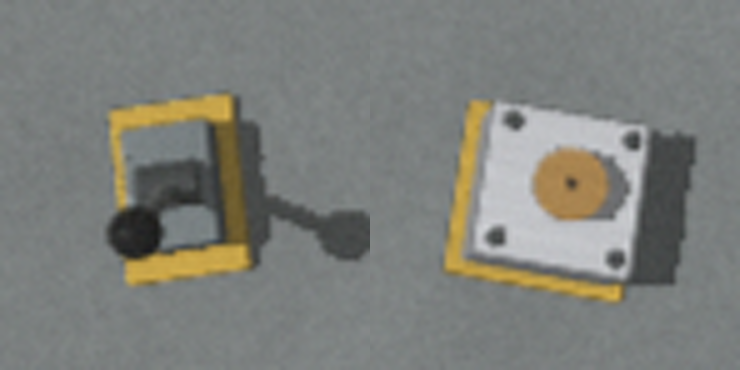

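Run:
```python
from h import *
o=manip.get_obs();M=R.from_rotvec(o['eef_rot']).as_matrix();print(M.round(3).tolist())
print(np.array(vision.camera_params('wrist')['hand_eye']).round(3).tolist(),vision.camera_params('wrist')['cx'],vision.camera_params('wrist')['cy'])
print('bushing move', ((np.array([.558,-.3005,.233])-o['tool_pos'])@M*100).round(2))
for n in ['top0','scene0']:
    im,d,P,C,f,cx,cy=pickle.load(open(n+'.pkl','rb'))
    hsv=cv2.cvtColor(im,cv2.COLOR_RGB2HSV).astype(int)
    b={'top0':(262,320,180,238),'scene0':(205,290,200,280)}[n]
    reg=np.zeros(d.shape,bool);reg[b[2]:b[3],b[0]:b[1]]=1
    Z=P[...,2]
    kn=reg&(Z>.108)&(Z<.125);c=np.array(cv2.minEnclosingCircle((P[kn][:,:2]*1000).astype(np.float32))[0])/1000
    H,S,V=hsv[...,0],hsv[...,1],hsv[...,2]
    def plane(m,z):
        v,u=np.nonzero(m);r=np.stack([(u-cx)/f,(v-cy)/f,np.ones(len(u))],-1)@C[:3,:3].T
        return C[:3,3]+r*((z-C[2,3])/r[:,2])[:,None]
    rr=lambda Q:np.hypot(*(Q[:,:2]-c).T)
    for nm,m,z in [('red',reg&(S>130)&((H<6)|(H>174))&(Z>.045)&(Z<.06),.053),('blue',reg&(S>110)&(H>100)&(H<130),.053),
       ('ringline',reg&(V>120)&(S<60)&(Z>.08)&(Z<.09),.086),('knobline',kn&(V<110),.117)]:
        Q=plane(m,z);k=rr(Q)<.075;Q=Q[k]
        if nm=='ringline': k=rr(Q)<.032;Q=Q[k];print(rr(Q).round(3))
        if nm=='knobline':k=rr(Q)<.014;Q=Q[k]
        if len(Q): 
            q=Q.mean(0)[:2]-c;print(n,c.round(4),nm,len(Q),q.round(4),'ang',np.arctan2(q[1],q[0]).round(3),np.hypot(*q).round(4))
```

```text
[[-0.0, 0.373, 0.928], [-0.001, 0.928, -0.373], [-1.0, -0.001, -0.0]]
[[0.0, -0.263, 0.965, -0.153], [1.0, -0.001, -0.001, -0.001], [0.001, 0.965, 0.263, -0.073], [0.0, 0.0, 0.0, 1.0]] 283.1589455200737 204.15995865886046
bushing move [-3.000e-02 -7.458e+01  6.298e+01]
top0 [ 0.55   -0.0301] red 20 [ 0.0547 -0.0007] ang -0.013 0.0547
top0 [ 0.55   -0.0301] blue 22 [ 0.0439 -0.0337] ang -0.655 0.0553
[0.028 0.024 0.026 0.028 0.022 0.024 0.02 ]
top0 [ 0.55   -0.0301] ringline 7 [ 0.0175 -0.0172] ang -0.776 0.0246
top0 [ 0.55   -0.0301] knobline 6 [0.0074 0.0006] ang 0.082 0.0074
scene0 [ 0.5535 -0.0327] red 31 [ 0.0531 -0.0008] ang -0.014 0.0531
scene0 [ 0.5535 -0.0327] blue 35 [ 0.0419 -0.0324] ang -0.658 0.053
[0.028 0.027 0.025 0.023 0.021 0.027 0.024]
scene0 [ 0.5535 -0.0327] ringline 7 [ 0.0062 -0.0147] ang -1.169 0.0159
scene0 [ 0.5535 -0.0327] knobline 10 [0.0061 0.0013] ang 0.203 0.0063
```

Call:
arm_command:
  moves:
    - [-1,0,0,0,-0.127]
    - [-1,0,0,0,-0.127]
    - [-1,0,0,0,-0.128]
    - [-1,0,-4.3,2,0]
    - [-1,0,-4.3,2,0]
    - [-1,0,-4.3,2,0]
    - [-1,0,-4.3,2,0]
    - [-1,0,-4.3,2,0]
    - [-1,0,-4.3,2,0]
    - [-1,0,-4.3,2,0]
    - [-1,0,-4.3,2,0]

```text
time: 1.25
tool_pos: [0.4118, 0.2806, 0.2326]
eef_rot: [-0.0, 1.571, 0.0]
wrist_force: [1.1, 0.5, 0.3]
gripper_width: 0.0928
```

Call:
arm_command:
  moves:
    - [-1,0,-4.3,2,0]
    - [-1,0,-4.3,2,0]
    - [-1,0,-4.3,2,0]
    - [-1,0,-4.3,2,0]
    - [-1,0,-4.3,2,0]
    - [-1,0,-4.3,2,0]
    - [-1,0,-4.3,2,0]
    - [-1,0,0,0,0]
    - [-1,0,0,0,0]
    - [-1,0,0,0,0]

```text
time: 2.25
tool_pos: [0.5513, -0.0178, 0.2326]
eef_rot: [-0.0, 1.571, 0.001]
wrist_force: [-0.3, 0.0, 0.1]
gripper_width: 0.093
```

Run:
```python
from h import *
o=manip.get_obs();M=R.from_rotvec(o['eef_rot']).as_matrix();print(o['time'],o['tool_pos'],M.round(3).tolist(),o['q'].round(2))
grab('wrist','w1');grab('top','t1')
im=cv2.imread('pics/w1.png')
```

```text
2.25 [ 0.55134245 -0.01780877  0.23255904] [[-0.0, -0.001, 1.0], [0.0, 1.0, 0.001], [-1.0, 0.0, -0.0]] [-0.08 -0.15  1.71  0.    1.59 -1.65]
```

View pics/w1.png

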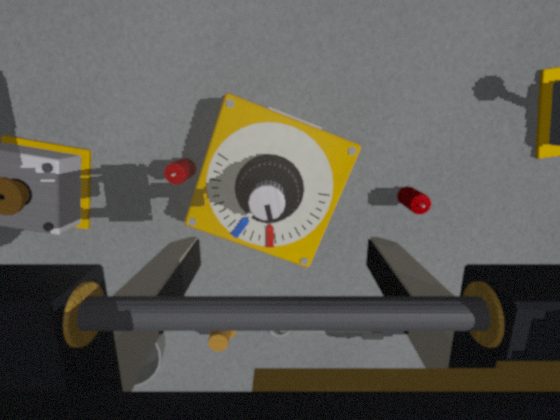

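```bash
cat > dial.py <<'E'
from h import *
def measure(n,box,crop=True):
    im,d,P,C,f,cx,cy=pickle.load(open(n+'.pkl','rb'))
    hsv=cv2.cvtColor(im,cv2.COLOR_RGB2HSV).astype(int);H,S,V=hsv[...,0],hsv[...,1],hsv[...,2]
    reg=np.zeros(d.shape,bool);reg[box[2]:box[3],box[0]:box[1]]=1
    Z=P[...,2]
    def plane(m,z):
        v,u=np.nonzero(m);r=np.stack([(u-cx)/f,(v-cy)/f,np.ones(len(u))],-1)@C[:3,:3].T
        return C[:3,3]+r*((z-C[2,3])/r[:,2])[:,None]
    kn=reg&(Z>.112)&(Z<.125);Q=plane(kn,.117)
    c,rad=cv2.minEnclosingCircle((Q[:,:2]*1000).astype(np.float32));c=np.array(c)/1000
    rg=reg&(Z>.082)&(Z<.0885);Q=plane(rg,.086);Q=Q[np.hypot(*(Q[:,:2]-c).T)<.034];c2,rad2=cv2.minEnclosingCircle((Q[:,:2]*1000).astype(np.float32))
    print(n,'knob',c.round(4),round(rad,1),'z',np.median(Z[kn]).round(4),'ring',np.round(c2,1),round(rad2,1))
    for nm,m,z,lo,hi in [('red',reg&(S>130)&((H<6)|(H>174)),.053,.038,.07),('blue',reg&(S>110)&(H>100)&(H<130),.053,.038,.07),
       ('ringline',reg&(V>110)&(S<60)&(Z>.08)&(Z<.0885),.086,.019,.032),('knobline',kn&(V<100),.117,.001,.0145)]:
        Q=plane(m,z);rr=np.hypot(*(Q[:,:2]-c).T);Q=Q[(rr>lo)&(rr<hi)]
        if len(Q)>1:
            q=Q.mean(0)[:2]-c;print('  ',nm,len(Q),'mean',np.arctan2(q[1],q[0]).round(3),'r',np.hypot(*q).round(4))
    if crop: cv2.imwrite(f'pics/{n}c.png',cv2.resize(im[box[2]:box[3],box[0]:box[1],::-1],None,fx=4,fy=4,interpolation=cv2.INTER_CUBIC))
E
python3 - <<'E'
from dial import *
measure('w1',(205,340,120,255))
_,d,P,C,f,cx,cy=pickle.load(open('w1.pkl','rb'));print(P[190:200,5:15,:].reshape(-1,3).mean(0))
E
```

```text
w1 knob [ 0.5498 -0.0325] 16.8 z 0.1178 ring [549.6 -32.9] 29.8
   red 143 mean -0.022 r 0.0546
   blue 137 mean -0.642 r 0.0552
   ringline 61 mean -0.337 r 0.0244
   knobline 63 mean 0.138 r 0.008
[nan nan nan]
```

View pics/w1c.png

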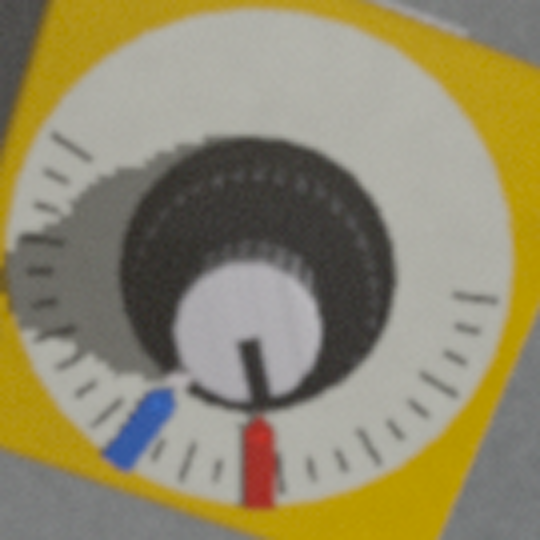

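View pics/t1.png

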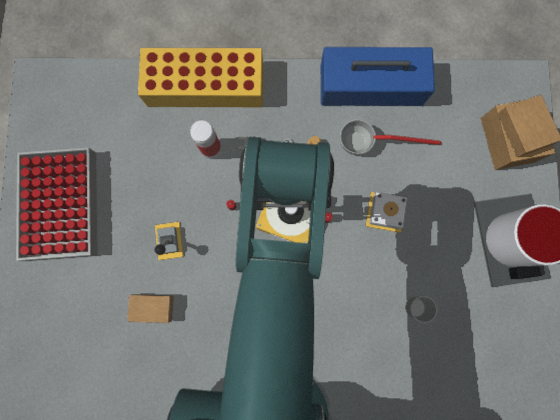

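Call:
arm_command:
  moves:
    - [1,0,-4.7,0.1,0]
    - [1,0,-4.7,0.1,0]
    - [1,0,-4.7,0.1,0]
    - [1,0,-4.7,0.1,0]
    - [1,0,-4.7,0.1,0]
    - [1,0,-4.7,0.1,0]
    - [1,0,0,0,0]
    - [1,0,0,0,0]
  squeeze: 30

```text
time: 3.15
tool_pos: [0.5577, -0.3002, 0.2324]
eef_rot: [0.001, 1.571, 0.0]
wrist_force: [0.4, 0.7, 0.4]
gripper_width: 0.0335
```

Run:
```python
from h import *
o=manip.get_obs();print(o['time'],o['tool_pos'],o['gripper_width'],o['wrist_force'])
im,d,P,C,f,p=grab('wrist','w2')
hsv=cv2.cvtColor(im,cv2.COLOR_RGB2HSV).astype(int)
m=(hsv[...,1]>90)&(hsv[...,0]>8)&(hsv[...,0]<24)&(P[...,2]>.06)&(P[...,2]<.078)&(abs(P[...,0]-.558)<.04)&(abs(P[...,1]+.3)<.04)
print(m.sum(),P[m].mean(0),np.median(P[m],0))
v,u=np.nonzero(m);zt=np.median(P[m][:,2]);r=np.stack([(u-p['cx'])/f,(v-p['cy'])/f,np.ones(len(u))],-1)@C[:3,:3].T
Q=C[:3,3]+r*((zt-C[2,3])/r[:,2])[:,None];print(cv2.minEnclosingCircle((Q[:,:2]*1000).astype(np.float32)),Q.mean(0))
```

```text
3.15 [ 0.55773867 -0.3002345   0.23243582] 0.033459699940432644 [0.41976389 0.6701313  0.37716223]
1096 [ 0.55525199 -0.30298358  0.07060039] [ 0.55519897 -0.30289324  0.07059942]
((555.4063110351562, -302.9642028808594), 19.175891876220703) [ 0.55525301 -0.30298313  0.07059942]
```

View pics/w2.png

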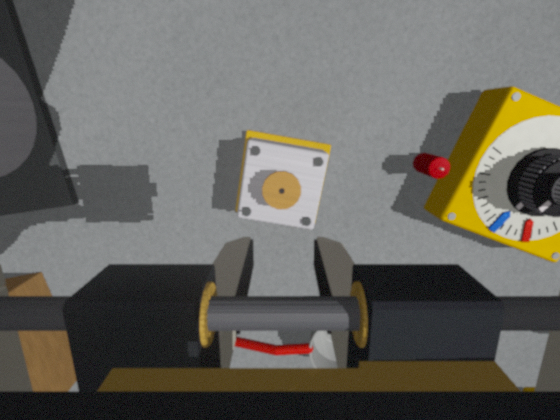

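Call:
arm_command:
  moves:
    - [1,3,-0.1,0,0]
    - [1,4,0,0,0]
    - [1,4,0,0,0]
    - [1,2,0,0,0]
    - [1,1,0,0,0]
    - [1,0,0,0,0]
    - [1,0,0,0,0]

```text
time: 3.9
tool_pos: [0.5584, -0.3011, 0.0943]
eef_rot: [-0.002, 1.569, 0.0]
wrist_force: [-0.3, -0.5, 0.2]
gripper_width: 0.0002
```

Call:
arm_command:
  moves:
    - [1,0.2,0,0,0]
    - [1,0.2,0,0,0]
    - [1,0.2,0,0,0]
    - [1,0,0,0,0]

```text
time: 4.3
tool_pos: [0.5576, -0.3016, 0.0865]
eef_rot: [-0.0, 1.571, 0.0]
wrist_force: [0.3, 0.4, -0.7]
gripper_width: 0.0006
```

Call:
arm_command:
  moves:
    - [1,0.2,0,0,0]
    - [1,0.2,0,0,0]
    - [1,0,0,0,0]

```text
time: 4.6
tool_pos: [0.5578, -0.3017, 0.0828]
eef_rot: [-0.0, 1.571, -0.0]
wrist_force: [0.5, 0.2, 1.7]
gripper_width: 0.0002
```

Call:
arm_command:
  moves:
    - [1,0.2,0,0,0]
    - [1,0.2,0,0,0]
    - [1,0,0,0,0]

```text
time: 4.9
tool_pos: [0.5578, -0.3016, 0.0789]
eef_rot: [-0.0, 1.571, -0.0]
wrist_force: [-0.5, -0.1, 4.2]
gripper_width: 0.0004
```

Call:
arm_command:
  moves:
    - [1,0.2,0,0,0]
    - [1,0.2,0,0,0]
    - [1,0,0,0,0]

```text
time: 5.2
tool_pos: [0.5577, -0.3016, 0.0748]
eef_rot: [-0.0, 1.571, -0.0]
wrist_force: [-0.8, -0.7, 3.1]
gripper_width: 0.0006
```

Call:
arm_command:
  moves:
    - [1,0.15,0,0,0]
    - [1,0,0,0,0]

```text
time: 5.4
tool_pos: [0.5578, -0.3017, 0.0734]
eef_rot: [-0.0, 1.57, -0.0]
wrist_force: [-0.4, 0.2, 4.6]
gripper_width: 0.0003
```

Call:
arm_command:
  moves:
    - [1,0.1,0,0,0]
    - [1,0,0,0,0]

```text
time: 5.6
tool_pos: [0.5578, -0.3017, 0.0725]
eef_rot: [-0.0, 1.571, -0.0]
wrist_force: [-2.4, 1.1, 5.1]
gripper_width: 0.0005
```

Call:
arm_command:
  moves:
    - [1,0.1,0,0,0]
    - [1,0,0,0,0]

```text
time: 5.8
tool_pos: [0.5578, -0.3016, 0.0715]
eef_rot: [-0.0, 1.57, -0.0]
wrist_force: [-1.6, 0.6, 4.6]
gripper_width: 0.0006
```

Call:
arm_command:
  moves:
    - [1,0.1,0,0,0]
    - [1,0,0,0,0]

```text
time: 6.0
tool_pos: [0.5578, -0.3016, 0.0705]
eef_rot: [-0.0, 1.57, -0.0]
wrist_force: [-0.9, 1.2, 4.7]
gripper_width: 0.0006
```

Call:
arm_command:
  moves:
    - [1,0.05,0,0,0]
    - [1,0,0,0,0]

```text
time: 6.2
tool_pos: [0.5578, -0.3016, 0.0702]
eef_rot: [-0.0, 1.57, -0.0]
wrist_force: [-1.5, 0.5, 7.8]
gripper_width: 0.0009
```

Call:
arm_command:
  moves:
    - [1,0.05,0,0,0]
    - [1,0,0,0,0]

```text
time: 6.4
tool_pos: [0.5578, -0.3017, 0.0702]
eef_rot: [-0.0, 1.57, -0.0]
wrist_force: [-4.9, 1.5, 11.6]
gripper_width: 0.0002
```

Call:
arm_command:
  moves:
    - [1,0.1,0,0,0]
    - [1,0,0,0,0]

```text
time: 6.6
tool_pos: [0.5579, -0.3017, 0.0701]
eef_rot: [-0.001, 1.57, -0.0]
wrist_force: [-8.8, 4.4, 21.4]
gripper_width: 0.0005
```

Call:
arm_command:
  moves:
    - [1,-1,0,0,0]
    - [1,-4,0,0,0]
    - [1,-4,0,0,0]
    - [1,-4,0,0,0]
    - [-1,-3,0,0,0]
    - [-1,0,4.5,1.1,0]
    - [-1,0,4.5,1.1,0]
    - [-1,0,4.5,1.1,0]
    - [-1,0,4.5,1.1,0]
    - [-1,0,4.5,1.1,0]
    - [-1,0,4.5,1,0]
    - [-1,0,0,0,0]

```text
time: 7.8
tool_pos: [0.6232, -0.027, 0.228]
eef_rot: [-0.003, 1.571, 0.004]
wrist_force: [-0.4, 0.0, 0.4]
gripper_width: 0.0602
```

Call:
arm_command:
  moves:
    - [-1,0,0,0,0]
    - [-1,0,0,0,0]

```text
time: 8.0
tool_pos: [0.6225, -0.0323, 0.2281]
eef_rot: [0.0, 1.571, -0.0]
wrist_force: [-0.8, -0.8, 0.1]
gripper_width: 0.0759
```

Run:
```python
from dial import *
o=manip.get_obs();print(o['time'],o['tool_pos'],o['gripper_width'])
im,d,P,C,f,p=grab('wrist','w3');grab('top','t3')
```

```text
8.0 [ 0.62251245 -0.03230199  0.22810554] 0.07587015609441744
```

View pics/w3.png

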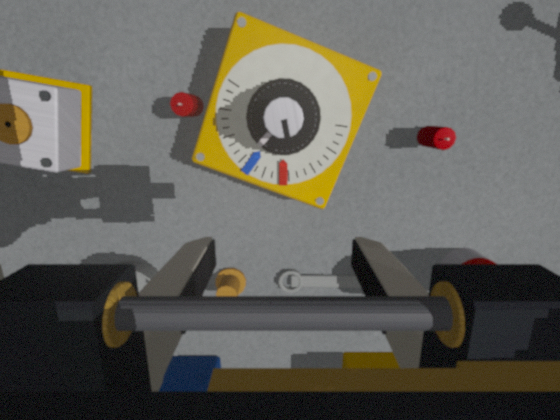

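Run:
```python
from dial import *
measure('w3',(210,355,40,190))
im,d,P,*_=pickle.load(open('w3.pkl','rb'));print('flange z',P[118:132,4:25,2].round(4)[::4,::6],'block',np.nanmedian(P[90:150,36:52,2]))
```

```text
w3 knob [ 0.5503 -0.0326] 16.3 z 0.1178 ring [550.2 -32.6] 29.4
   red 174 mean -0.018 r 0.0544
   blue 171 mean -0.648 r 0.0549
   ringline 59 mean -0.755 r 0.0246
   knobline 77 mean 0.173 r 0.0077
flange z [[0.0568 0.0571 0.0576 0.0563]
 [0.0577 0.0568 0.0572 0.0587]
 [0.0574 0.0569 0.0574 0.0569]
 [0.0575 0.057  0.0573 0.0574]] block 0.05110267915289135
```

View pics/w3c.png

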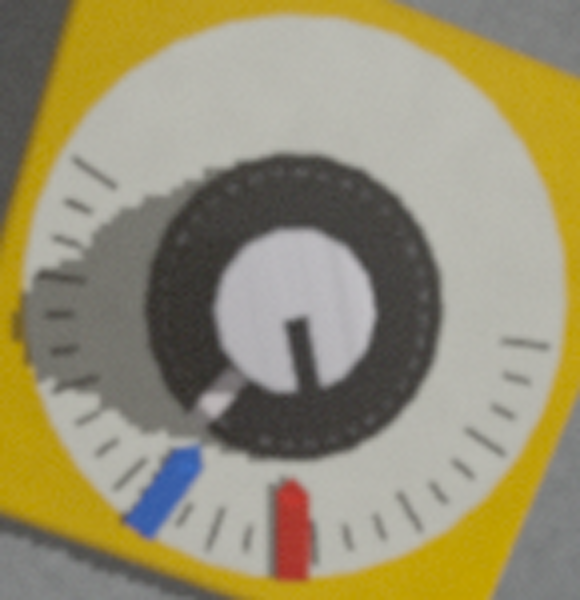

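Call:
arm_command:
  moves:
    - [-1,0,0,-4,0]
    - [-1,0,0,-3.15,0]
    - [-1,3,0,0,0]
    - [-1,4,0,0,0]
    - [-1,4,0,0,0]
    - [-1,2.8,0,0,0]
    - [-1,1,0,0,0]
    - [-1,0,0,0,0]
    - [-1,0,0,0,0]

```text
time: 9.0
tool_pos: [0.5518, -0.032, 0.0818]
eef_rot: [0.0, 1.569, -0.0]
wrist_force: [-1.5, 0.9, 0.2]
gripper_width: 0.0931
```

Call:
arm_command:
  moves:
    - [1,0,0,0,0]
    - [1,0,0,0,0]
    - [1,0,0,0,0]
    - [1,0,0,0,0]
    - [1,0,0,0,0]
  squeeze: 5

```text
time: 9.5
tool_pos: [0.5512, -0.0317, 0.0804]
eef_rot: [-0.001, 1.571, -0.0]
wrist_force: [-0.2, -9.8, 0.8]
gripper_width: 0.0591
```

Call:
arm_command:
  moves:
    - [1,0,-0.05,0,0]
    - [1,0,0,0,0]

```text
time: 9.7
tool_pos: [0.5512, -0.0323, 0.0803]
eef_rot: [-0.001, 1.571, -0.0]
wrist_force: [0.0, -4.3, 2.9]
gripper_width: 0.058
```

Call:
arm_command:
  moves:
    - [1,0,-0.05,0,0]
    - [1,0,0,0,0]

```text
time: 9.9
tool_pos: [0.5512, -0.0324, 0.0803]
eef_rot: [0.0, 1.571, 0.0]
wrist_force: [-0.4, 0.1, 4.3]
gripper_width: 0.058
```

Call:
arm_command:
  moves:
    - [1,0,0,0,0]
    - [1,0,0,0,0]
    - [1,0,0,0,-0.05]
    - [1,0,0,0,-0.1]
    - [1,0,0,0,-0.1]
    - [1,0,0,0,-0.1]
    - [1,0,0,0,-0.1]
    - [1,0,0,0,0]
  squeeze: 20

```text
time: 10.7
tool_pos: [0.5512, -0.0321, 0.0803]
eef_rot: [-0.356, 1.541, 0.357]
wrist_force: [-1.0, 3.1, 4.4]
gripper_width: 0.0574
```

Run:
```python
from h import *
o=manip.get_obs();print(o['tool_pos'],o['wrist_force'],o['moment'],R.from_rotvec(o['eef_rot']).as_matrix().round(3).tolist(),o['gripper_width'])
```

```text
[ 0.55115599 -0.03210744  0.08031702] [-1.00806859  3.05191783  4.44283383] [0.65522824 0.26717426 0.05406938] [[0.0, -0.439, 0.899], [0.001, 0.899, 0.439], [-1.0, 0.001, 0.0]] 0.05736605592258446
```

Turning well with small forces; finish the ring turn, then release and look.

Call:
arm_command:
  moves:
    - [1,0,0,0,-0.1]
    - [1,0,0,0,-0.1]
    - [1,0,0,0,-0.08]
    - [1,0,0,0,0]
    - [1,0,0,0,0]

```text
time: 11.2
tool_pos: [0.551, -0.032, 0.0803]
eef_rot: [-0.571, 1.494, 0.572]
wrist_force: [-2.4, 5.1, 6.0]
gripper_width: 0.0575
```

Call:
arm_command:
  moves:
    - [-1,0,0,0,0]
    - [-1,0,0,0,0]
    - [-1,0,0,0,0]
    - [-1,0,0,0,0]
    - [-1,-3,0,0,0]
    - [-1,-4,0,0,0]
    - [-1,-4,0,0,0]
    - [-1,-3.8,0,3.5,0]
    - [-1,0,0,3.7,0]
    - [-1,0,0,0,0]
    - [-1,0,0,0,0]

```text
time: 12.3
tool_pos: [0.6039, 0.015, 0.2262]
eef_rot: [-0.572, 1.495, 0.572]
wrist_force: [0.1, -1.1, 0.3]
gripper_width: 0.0929
```

Run:
```python
from dial import *
o=manip.get_obs();print(o['time'],o['tool_pos'],o['gripper_width'],o['q'].round(2))
im,d,P,C,f,p=grab('wrist','w4')
v,u=np.nonzero((abs(P[...,0]-.551)<.004)&(abs(P[...,1]+.0325)<.004));u0,v0=int(np.median(u)),int(np.median(v));print(u0,v0)
measure('w4',(u0-70,u0+70,max(0,v0-70),v0+70))
```

```text
12.3 [0.60390227 0.01500014 0.22616358] 0.09287913648515558 [-0.02 -0.04  1.61 -0.    1.57 -2.32]
283 120
w4 knob [ 0.5499 -0.0325] 16.3 z 0.1178 ring [549.9 -32.5] 29.4
   red 177 mean -0.017 r 0.0548
   blue 189 mean -0.645 r 0.0553
   ringline 71 mean -0.029 r 0.024
   knobline 79 mean 0.148 r 0.0081
```

View pics/w4c.png

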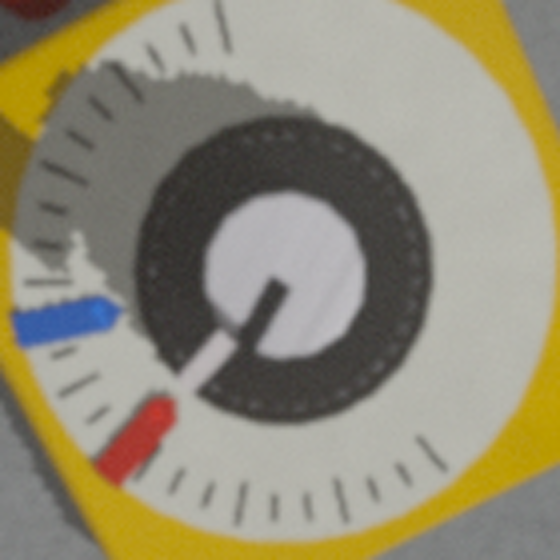

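Call:
arm_command:
  moves:
    - [-1,0,0.07,-4,0]
    - [-1,0,0,-3.2,0]
    - [-1,3,0,0,0]
    - [-1,4,0,0,0]
    - [-1,3,0,0,0]
    - [-1,1.9,0,0,0]
    - [-1,0,0,0,0]
    - [-1,0,0,0,0]

```text
time: 13.15
tool_pos: [0.5495, -0.0332, 0.1085]
eef_rot: [-0.571, 1.494, 0.571]
wrist_force: [-0.3, -0.2, -0.5]
gripper_width: 0.0933
```

Call:
arm_command:
  moves:
    - [1,0,0,0,0]
    - [1,0,0,0,0]
    - [1,0,0,0,0]
    - [1,0,0,0,0]
    - [1,0,0,0,0]
    - [1,0,0,0,0]
    - [1,0,0,0,0]
    - [1,0,0,0,0]
  squeeze: 5

```text
time: 13.95
tool_pos: [0.5498, -0.0328, 0.1079]
eef_rot: [-0.571, 1.494, 0.571]
wrist_force: [0.1, 0.1, 0.2]
gripper_width: 0.0338
```

Call:
arm_command:
  moves:
    - [1,0,0,0,0]
    - [1,0,0,0,0]
    - [1,0,0,0,0]

```text
time: 14.25
tool_pos: [0.5499, -0.0329, 0.1079]
eef_rot: [-0.571, 1.494, 0.571]
wrist_force: [1.5, -1.9, -0.6]
gripper_width: 0.0319
```

Call:
arm_command:
  moves:
    - [1,0,0,0,0]
    - [1,0,0,0,0]
  squeeze: 15

```text
time: 14.45
tool_pos: [0.5499, -0.0328, 0.1079]
eef_rot: [-0.571, 1.494, 0.571]
wrist_force: [2.1, -1.7, -0.7]
gripper_width: 0.032
```

Well centred on the knob (32 mm). Turn it +0.80 about the tool x (clockwise from above).

Call:
arm_command:
  moves:
    - [1,0,0,0,0.05]
    - [1,0,0,0,0.1]
    - [1,0,0,0,0.1]
    - [1,0,0,0,0.1]
    - [1,0,0,0,0.1]
    - [1,0,0,0,0.1]
    - [1,0,0,0,0.1]
    - [1,0,0,0,0.1]
    - [1,0,0,0,0.05]
    - [1,0,0,0,0]
    - [1,0,0,0,0]

```text
time: 15.55
tool_pos: [0.5497, -0.0324, 0.1079]
eef_rot: [0.054, 1.57, -0.053]
wrist_force: [-0.4, 5.4, -0.4]
gripper_width: 0.0315
```

Call:
arm_command:
  moves:
    - [-1,0,0,0,0]
    - [-1,0,0,0,0]
    - [-1,0,0,0,0]
    - [-1,-3,0,0,0]
    - [-1,-4,0,0,0]
    - [-1,-4,0,0,0]
    - [-1,-1,0,3.5,0]
    - [-1,0,0,3.7,0]
    - [-1,0,0,0,0]
    - [-1,0,0,0,0]

```text
time: 16.55
tool_pos: [0.6217, -0.0379, 0.2271]
eef_rot: [0.055, 1.572, -0.055]
wrist_force: [-1.0, 0.2, -0.5]
gripper_width: 0.0928
```

Run:
```python
from dial import *
o=manip.get_obs();print(o['time'],o['tool_pos'],o['gripper_width'],o['q'].round(2),R.from_rotvec(o['eef_rot']).as_matrix().round(3).tolist())
im,d,P,C,f,p=grab('wrist','w5')
v,u=np.nonzero((abs(P[...,0]-.551)<.004)&(abs(P[...,1]+.0325)<.004));u0,v0=int(np.median(u)),int(np.median(v));print(u0,v0)
measure('w5',(u0-70,u0+70,max(0,v0-70),v0+70))
```

```text
16.55 [ 0.62169573 -0.0378942   0.22708559] 0.09283722506582258 [-0.1   0.01  1.57 -0.    1.57 -1.6 ] [[-0.002, 0.07, 0.998], [0.0, 0.998, -0.07], [-1.0, -0.0, -0.002]]
284 120
w5 knob [ 0.5502 -0.0326] 16.3 z 0.1178 ring [550.2 -32.6] 29.4
   red 176 mean -0.014 r 0.0544
   blue 168 mean -0.647 r 0.0549
   ringline 69 mean -0.034 r 0.0239
   knobline 80 mean -0.644 r 0.0081
```

View pics/w5c.png

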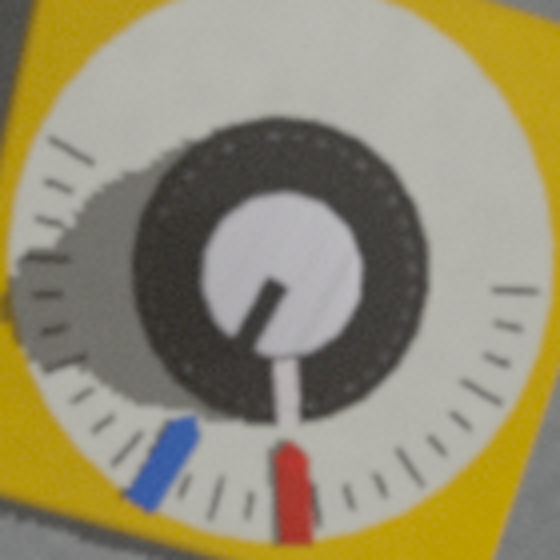

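Call:
arm_command:
  moves:
    - [1,0,0,0,-0.115]
    - [1,0,0,0,-0.115]
    - [1,0,4.07,-1.86,0]
    - [1,0,4.07,-1.86,0]
    - [1,0,4.07,-1.86,0]
    - [1,0,4.07,-1.86,0]
    - [1,0,4.07,-1.86,0]
    - [1,0,4.07,-1.86,0]
    - [1,0,4.07,-1.86,0]
    - [1,0,4.07,-1.86,0]
    - [1,0,4.07,-1.86,0]
    - [1,0,0,0,0]

```text
time: 17.8
tool_pos: [0.3948, 0.2998, 0.2283]
eef_rot: [-0.128, 1.566, 0.13]
wrist_force: [-0.2, 0.1, 0.2]
gripper_width: 0.0026
```

Call:
arm_command:
  moves:
    - [1,0,0,0,0]
    - [1,0,0,0,0]

```text
time: 18.0
tool_pos: [0.398, 0.2963, 0.228]
eef_rot: [-0.125, 1.567, 0.125]
wrist_force: [-0.4, -0.4, 0.1]
gripper_width: 0.0004
```

Run:
```python
from dial import *
o=manip.get_obs();M=R.from_rotvec(o['eef_rot']).as_matrix();print(o['time'],o['tool_pos'],o['gripper_width'],M.round(3).tolist())
im,d,P,C,f,p=grab('wrist','w6')
m=(P[...,2]>.105)&(P[...,2]<.13)&(abs(P[...,0]-.445)<.04)&(abs(P[...,1]-.304)<.04);Q=P[m];print(m.sum(),Q.mean(0),Q.min(0),Q.max(0))
m=(P[...,2]>.022)&(P[...,2]<.033)&(abs(P[...,0]-.473)<.06)&(abs(P[...,1]-.304)<.06);print(cv2.minAreaRect((P[m][:,:2]*1000).astype(np.float32)))
print('ball rel tool',((Q.mean(0)-o['tool_pos'])@M*100).round(2))
```

```text
18.0 [0.39802029 0.29628162 0.22803566] 0.000427961883778842 [[0.0, -0.159, 0.987], [-0.0, 0.987, 0.159], [-1.0, -0.0, 0.0]]
42 [0.42747117 0.30136408 0.11203263] [0.4264033  0.29611054 0.10743378] [0.42939192 0.30774379 0.11734343]
((450.2277526855469, 305.1619567871094), (28.061994552612305, 49.61034393310547), 8.93314266204834)
ball rel tool [11.6   0.03  2.98]
```

View pics/w6.png

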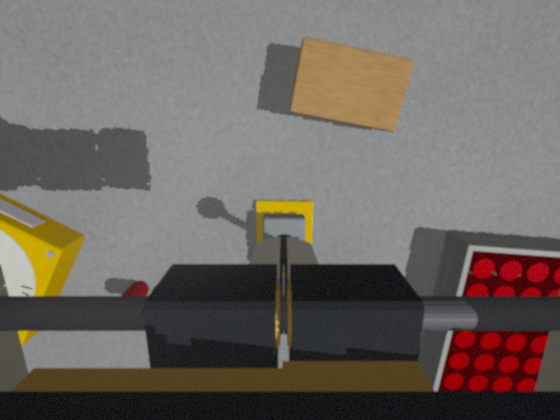

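Call:
arm_command:
  moves:
    - [1,4,0,0,0]
    - [1,4,0,0,0]
    - [1,3.6,0,0,0]
    - [1,0,0,0,0]
    - [1,0,0,1.5,0]
    - [1,0,0,1.5,0]
    - [1,0,0,1.5,0]
    - [1,0,0,1.5,0]
    - [1,0,0,1,0]
    - [1,0,0,1,0]
    - [1,0,0,0,0]

```text
time: 19.15
tool_pos: [0.478, 0.3098, 0.1125]
eef_rot: [-0.125, 1.567, 0.125]
wrist_force: [-0.0, -0.2, -0.2]
gripper_width: 0.0006
```

Call:
arm_command:
  moves:
    - [1,0,0,0.5,0]
    - [1,0,0,0.3,0]
    - [1,0,0,0.2,0]
    - [1,0,0,0,0]

```text
time: 19.55
tool_pos: [0.4868, 0.3115, 0.1119]
eef_rot: [-0.126, 1.567, 0.126]
wrist_force: [-0.7, 0.0, -0.1]
gripper_width: 0.0006
```

Call:
arm_command:
  moves:
    - [1,0,0,0.3,0]
    - [1,0,0,0.2,0]
    - [1,0,0,0,0]

```text
time: 19.85
tool_pos: [0.4918, 0.3123, 0.1119]
eef_rot: [-0.126, 1.568, 0.126]
wrist_force: [-1.7, -0.2, -0.0]
gripper_width: 0.0007
```

Call:
arm_command:
  moves:
    - [1,0,0,0.2,0]
    - [1,0,0,0.1,0]
    - [1,0,0,0,0]

```text
time: 20.15
tool_pos: [0.4927, 0.3125, 0.1117]
eef_rot: [-0.127, 1.573, 0.125]
wrist_force: [-21.7, -5.0, 9.3]
gripper_width: 0.0006
```

Call:
arm_command:
  moves:
    - [1,0,0,-1,0]
    - [1,0,0,-4,0]
    - [1,-4,0,-2,0]
    - [1,-4,0,0,0]
    - [1,-4,0,0,0]
    - [1,0,4,-2,0]
    - [1,0,4,-2,0]
    - [1,0,4,-2,0]
    - [1,0,4,-2,0]
    - [1,0,4,-2,0]
    - [1,0,0,0,0]
    - [1,0,0,0,0]

```text
time: 21.35
tool_pos: [0.2945, 0.4835, 0.2319]
eef_rot: [-0.127, 1.567, 0.127]
wrist_force: [1.2, 0.4, 0.3]
gripper_width: 0.0005
```

Run:
```python
from dial import *
o=manip.get_obs();print(o['time'],o['tool_pos'],o['wrist_force'])
t=grab('top','t7');s=grab('scene','s7')
for P,n in [(t[2],'top'),(s[2],'scene')]:
    m=(P[...,2]>.085)&(P[...,2]<.13)&(abs(P[...,0]-.49)<.08)&(abs(P[...,1]-.308)<.05);Q=P[m];print(n,m.sum(),Q.mean(0),Q.min(0),Q.max(0))
cv2.imwrite('pics/t7.png',np.vstack([t[0][60:350],s[0][60:350]])[...,::-1])
```

```text
21.35 [0.29448786 0.48351107 0.23186508] [1.18930141 0.39434167 0.26281613]
top 98 [0.51191334 0.31461033 0.11087213] [0.49677306 0.3033826  0.08514288] [0.52631231 0.32847026 0.11956862]
scene 132 [0.52053291 0.31320132 0.1116212 ] [0.50502706 0.30062506 0.0988151 ] [0.53170507 0.32723441 0.12067404]
```

View pics/t7.png

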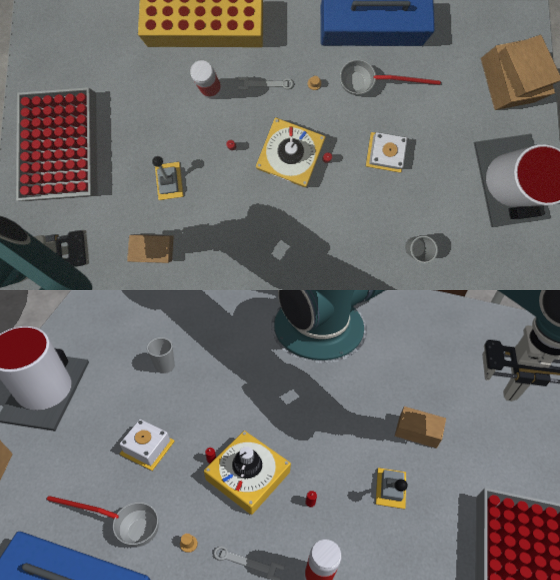

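Run:
```python
from dial import *
measure('t7',(255,330,175,245),False);measure('s7',(205,290,195,280),False)
print(manip.sign_off())
```

```text
t7 knob [ 0.5499 -0.03  ] 15.7 z 0.1163 ring [549.9 -30.5] 29.5
   red 21 mean -0.018 r 0.0552
   blue 22 mean -0.656 r 0.0555
   ringline 8 mean -0.031 r 0.0254
   knobline 5 mean -0.713 r 0.0104
s7 knob [ 0.5543 -0.0327] 16.9 z 0.1166 ring [554.8 -32.4] 29.4
   red 32 mean -0.017 r 0.0522
   blue 35 mean -0.668 r 0.0525
   ringline 10 mean -0.174 r 0.009
   knobline 9 mean -0.831 r 0.0079
the job is handed in; nothing more can be done
None
```

I did all four steps in the order asked and handed the job in at about 21 s of the 67 s allowed. No verdict was reported.

- **Bushing:** it slid down until motion stopped, and I stopped pressing at about 21 N on the shoulder. The wrist camera's depth then put the flange top about 6 mm above the block, which is its own thickness, so it is home.
- **Outer ring:** the wrist view before hand-in had its line at -0.034 rad and the red flag at -0.014 rad, about 1° short. The top camera put it 0.013 rad short. I left it rather than touch the ring again after the knob was set.
- **Knob:** the wrist view had its line at -0.644 rad and the blue flag at -0.647 rad. The ring reading changed by only 0.005 rad while the knob turned. I did not check the knob's position as closely during the ring turn: its two readings were 0.173 before and 0.148 after.
- **Lever:** pushed to its hard stop, where the force rose to about 22 N. The ball now sits about 44 mm to the far side of the base centre, against 43 mm expected at the stop.
- **Loose things:** they look unmoved in the last top and scene pictures, and the arm finished clear of everything.

**Checks that disagreed:** the last pictures from the far cameras read the knob at -0.71 rad (top) and -0.83 rad (scene), and the scene camera read the ring at -0.17 rad. Each reading came from only 5 to 10 pixels. The scene camera's ring reading was also at the wrong radius. I went by the wrist view, which had 69 and 80 pixels on the two lines.

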